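Open the slant-top condiment box and stand the jar in it

TASK

Lift the slanted lid of the bamboo condiment box by its dark wooden handle until it is fully open against its stop, and only then set the blue jar down upright on the floor inside the box, without dropping it. Leave the lid fully open, and leave the spoon rest, the steamer and the chopsticks where they are.

Things in the scene. Friction and masses are not known exactly. Their poses are not given: they have to be found in the camera images.
- box: Fixed bamboo box, slanted top, low side to the robot. 170 mm deep (x), 230 wide (y); front wall (-x) 50 mm high, back wall (+x) 170 mm high, sides slope between (0.615 rad). Walls 10 mm, floor 8 mm thick: inside floor 150 by 210 mm at z = 0.008. Origin: centre of its underside; x points from low front to high back, z up.
- lid (a joint): Lid hinge, rad: 0 shut (slopes 0.615 rad down to the front; may start ajar), 1.35 against its stop. There the lid rises 0.735 rad from the hinge back towards the robot, so it overhangs the inside, which is reached from the front with a tilted tool. The hinge is stiff: the lid stays where it is left; 1 to 2 N at the handle moves it.
- lid_hinge (a point): Point on the hinge axis, at the middle of the box's back top edge: box frame (0.085, 0, 0.170). The axis runs along the box's y. Axes as the box's.
- lid_handle (a point): Grip point of the flat dark rib square on the lid: 90 mm long (y), 14 thick (x), 36 high; the point is 25 mm above the lid's face, 11 below the rib's top. Axes turn with the lid: x up the lid to the hinge (hinge axis at x +0.180, z -0.037 from here), y along the hinge, z out of the lid. Lid 215 mm long, 230 wide, 12 thick.
- jar: Closed round jar, blue ceramic with a cork lid, 54 mm diameter, 90 mm high, about 0.25 kg, standing on the table. Origin: centre of its underside; z up along its axis.
- spoon_rest: White ceramic spoon rest: dish 90 mm across, 18 mm high, with a 45 mm stub on its -x side. Origin: underside of the dish's centre. Bystander.
- steamer: Closed round bamboo steamer with a domed lid, 156 mm diameter, 110 mm high. Origin: centre of its underside. Bystander.
- chopstick1: Steel chopstick lying on the table, 250 mm long along its y, 7 mm square. Origin: underside, at mid-length. Bystander.
- chopstick2: The other chopstick, the same, beside it. Bystander.
There are look-alikes about, which are no part of the job. Several things have the shape of the jar; the one meant has the colours described above.

How it is judged (in metres and radians):
On the way, in this order (a step that is already met when the one before it is completed fails the run):
1. the lid is fully open against its stop (hinge above 1.28 rad) while the jar is still outside the box (value of joint lid above 1.28 rad and horizontal distance between jar and box above 0.12 m), for 0.2 s.
2. the jar stands on the floor of the box, within 6 mm of it, upright within 0.1 rad (x of jar in the frame of box between -0.075 and 0.075 m and y of jar in the frame of box between -0.105 and 0.105 m and z of jar in the frame of box below 0.014 m and angle between jar's own z axis and vertical below 0.1 rad), for 0.2 s.
At the end, for the whole second after the job is handed in: The lid is open against its stop (hinge above 1.28 of 1.35 rad) and still; the jar stands at rest on the box's inside floor (underside within 6 mm of it, upright within 0.1 rad), let go (all of step 2 and value of joint lid above 1.28 rad and linear speed of jar below 0.02 m/s and velocity of joint lid below 0.05 rad/s); the robot touches nothing.
It fails at once if the jar is dropped into the box (moves faster than 0.7 m/s inside it) (horizontal distance between jar and box below 0.1 m and linear speed of jar above 0.7 m/s).
It fails at once if the spoon rest is moved more than 30 mm (distance of spoon_rest from where it was at the start of the episode above 0.03 m).
It fails at once if the steamer is moved more than 30 mm (distance of steamer from where it was at the start of the episode above 0.03 m).
It fails at once if a chopstick is moved more than 30 mm (distance of any of chopstick1, chopstick2 from where it was at the start of the episode above 0.03 m).
It also fails if it takes over 59 s, if anything falls off the work surface, if the arm or the gripper's body presses on something with over 40 N, if the wrist force passes 120 N, or if a joint passes its speed limit or range.

ROBOT

A 6-joint arm with a two-finger parallel gripper is mounted at the origin on the work surface. World frame = base frame: x ahead of the robot, y to its left, z up, the work surface at z = 0. Lengths are in m, angles in degrees, forces in N, time in s.
With the tool pointing down it reaches from about 0.375 to 0.9 m from the base axis. Payload 3.1 kg.
Tool frame: the origin (TCP) lies at the very end of the fingers, on their centre line; the grasp point (between the pads) lies 19 mm behind it; z points along the fingers, y is the line along which they close (so a half turn about z gives the same grasp; the last joint's range is limited). The gripper opens to 87 mm and grips with 3 to 60 N. Pads are 19 mm wide; open, the fingers measure 117 mm over their backs; the gripper's body (75 mm by 190 mm) begins 51 mm behind the grasp point.
Start: joints at [62.366, 30.224, 82.088, -0, 67.689, -10.227], TCP at [0.187, 0.596, 0.223] pointing down, gripper open.
Joint ranges: [-176.69, 176.69], [-43.24, 126.21], [12.49, 139.97], [-82, 262], [0, 151.66], [-163.58, 163.58]. Speed limits (degrees/s): [159.86, 159.86, 180, 180, 180, 180].

INTERFACE

Orientations are given as a 3x3 rotation matrix whose columns are the frame's x, y, z axes.
In Python, from rig import bot gives the robot as it stands.
- The arm moves only by the tool move_arm, never from a script. Its argument "increments" is a list of rows, each an object with "xyz": the shift along the tool's x, y, z in mm, a list of three; "roll": the turn about the tool's z in rad; "grip": the opening in per cent of the stroke, from 0 (shut) to 100 (fully open). A call has 1 to 5 rows; each row shifts and turns the commanded pose from where the row before left it, along the tool's axes as they then stand; what a row does not reach is not made up. A row lasts 1/12 s, in which the tool goes at most 41.7 mm and 7.16 degrees, less where a joint would pass 70% of its speed; a pose out of reach is approached as far as the arm can. A call is refused whole if a number of a shift passes 41.7 or a number of a turn 0.125, either way. A call with a gripper value outside its range is refused whole. The fingers move at their own pace and stop on an object; the grip force is fixed at half the most. Time passes only in rows, so rows that do not move let the fingers close. It gives the time, the measured TCP pose, the force, the opening and the grip force at its end, in the units of the state.
- bot.read_state(): the state, without advancing time (a new reading comes with each control period).
- bot.capture(name): name is "scene" or "top"; returns (picture, depth): 420x560x3 uint8, red, green, blue; 420x560 float32, m along the optical axis (not along the pixel's ray), 0 where there is no reading.
- bot.camera_model(name): a dict with "intrinsics" (3x3 intrinsics, pixels), "D" ([k1, k2, p1, p2, k3] as OpenCV has them; the pictures are not rectified), "rvec" (rotation vector, rad) and "tvec" (3), from world to camera coordinates, as OpenCV has them. Camera axes: x right, y down, z forward; pixel columns grow to the right and rows downward; lengths in m; the calibration is good to about 2 mm. A picture is of the moment at which its call begins. camera_model takes no time and is no camera call.
- bot.hand_in(): hands the job in; it is judged then, once.
Trained networks look in the newest picture that a camera, given by its name, has taken for a name from the list of things; names that differ only in an ending like _2 or _b are one class to them, and where a whole thing is asked for, a point or a joint stands for the part that bears it (a point fixed in the world has none). Each returns a list of dicts, best first, with "conf" (0 to 1); they miss things now and then, are a little off and sometimes report something else, mostly with a low value. They report only what shows in the picture. A call takes as long as a camera call. They do not tell look-alikes from the thing itself.
- bot.spot_in(label, camera): "at" ([x, y, z] in m, in the coordinates of the camera as it stood for that picture, good to about 4 mm: the middle of the surface that is visible of it).
- bot.trace(label, camera): "mask" (420x560 bool, what is visible of it).
The state is a dict: "time_s": time; "joint_positions": joint angles; "qvel": joint speeds; "tau": joint torques, N m; "position": TCP position; "tcp_rot": TCP orientation; "force": force on the tool from outside, world axes, zero at the start; "moment": the same for the moment, N m; "opening": opening from 0.0 (shut) to 1.0 (fully open); "grasp_force": force on a finger pad.
Only numpy, scipy, OpenCV 4.12 (cv2) and the standard library are available. Lean on these libraries where they do the work, as an engineer would, in place of code of your own. Each camera call takes 0.05 s, during which the arm holds its last target. There are 200 camera calls.

## Working session

There is one attempt and no reset: what is moved stays moved. The work goes in short steps, Python scripts to look and compute and a tool call to move; the robot and the scene stay as the last step left them, time stands still between calls to the robot, and variables do not carry over. Pictures are saved under pics/ and viewed, at most 10 in all, crops included, and the job is handed in when it is done.

Besides the shell and the picture viewer there is one more tool, called after ">>>" as name(argument=value, ...) on one line, values as JSON. move_arm: Moves the arm, as the interface text tells. Its arguments: {"type":"object","properties":{"increments":{"type":"array"}},"required":["increments"]}

```bash
ls; mkdir -p pics
python3 - <<'E'
from rig import bot
import cv2,numpy as np
for n in("scene","top"):
    p,d=bot.capture(n); cv2.imwrite(f"pics/{n}0.png",p[:,:,::-1]); np.savez(f"{n}0.npz",p=p,d=d)
    m=bot.camera_model(n); R=cv2.Rodrigues(np.array(m["rvec"]))[0]; print(n,m["intrinsics"],m["D"],(-R.T@np.array(m["tvec"]).ravel()),R[2])
print(bot.read_state())
E
```

```text
pics
scene [[521.54456502   0.         273.17433029]
 [  0.         521.54456502 205.09945702]
 [  0.           0.           1.        ]] [-0.09821951  0.          0.          0.          0.        ] [ 1.31045318 -0.59512578  0.72891319] [-0.67303042  0.53447736 -0.51123772]
top [[465.40827965   0.         282.14234677]
 [  0.         465.40827965 210.14156332]
 [  0.           0.           1.        ]] [-0.10694819  0.          0.          0.          0.        ] [0.42746764 0.0291327  1.35370707] [ 0.07796049 -0.00616    -0.99693742]
{'time_s': 0.1, 'joint_positions': array([ 6.23677455e+01,  3.02745218e+01,  8.21510313e+01, -1.18259296e-04,
        6.76907263e+01, -1.02281310e+01]), 'qvel': array([-0.03010193, -0.18367748, -0.18552579,  0.00632193,  0.07415183,
       -0.00207682]), 'tau': array([-5.31672358e-04, -4.40989602e+01, -1.77148962e+01,  6.34513074e-02,
        5.34246094e-02, -4.39819803e-05]), 'position': array([0.18660134, 0.59577526, 0.22164902]), 'tcp_rot': array([[-9.54218871e-01,  2.99107778e-01, -9.39559843e-04],
       [ 2.99109039e-01,  9.54217243e-01, -1.79886784e-03],
       [ 3.58488840e-04, -1.99754448e-03, -9.99997941e-01]]), 'force': array([-0.21299483, -1.10588968,  0.89409744]), 'moment': array([-7.14701994e-06,  3.04214668e-02,  3.15624650e-02]), 'grasp_force': 0.0, 'opening': 0.9999522826189974}
```

View pics/scene0.png

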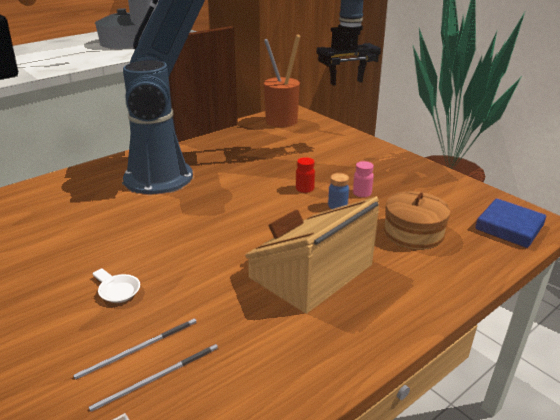

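View pics/top0.png

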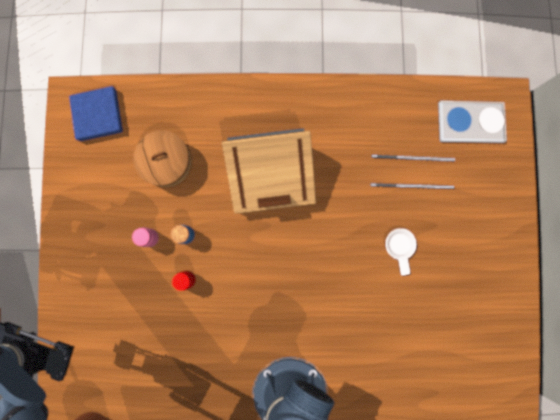

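The scene view shows the box at about (315,255), the blue, cork-lidded jar at (339,192) between the red (305,175) and pink (364,180) ones, and the spoon rest at (119,288). In the top view the handle is at (274,201), the jar at (182,234), the steamer at (161,157), the red jar at (183,281) and the pink jar at (144,237).

```bash
cat > h.py <<'E'
import cv2,numpy as np
from rig import bot
def cloud(n,d):
    m=bot.camera_model(n);K=np.array(m["intrinsics"]);D=np.array(m["D"]);R=cv2.Rodrigues(np.array(m["rvec"]))[0];t=np.array(m["tvec"]).ravel()
    v,u=np.mgrid[:420,:560]
    q=cv2.undistortPoints(np.stack([u,v],-1).reshape(-1,1,2).astype(np.float64),K,D).reshape(420,560,2)
    c=np.dstack([q,np.ones((420,560))])*d[...,None]
    w=(c-t)@R; w[d==0]=np.nan
    return w
E
python3 - <<'E'
from h import *
W={}
for n in("scene","top"):
    z=np.load(n+"0.npz");W[n]=cloud(n,z["d"])
    for l in("jar","lid_handle","box","steamer","spoon_rest"):
        for r in bot.trace(l,n)[:4]:
            k=r["mask"]; P=W[n][k]; P=P[~np.isnan(P[:,0])]; c=z["p"][k].mean(0).astype(int)
            print(n,l,round(r["conf"],2),k.sum(),c,np.median(P,0).round(3),np.percentile(P,2,0).round(3),np.percentile(P,98,0).round(3))
w=W["top"]
for (u,v) in [(270,150),(270,180),(255,170),(290,170),(230,140),(305,140),(240,205),(308,198),(274,201),(274,207)]: print(u,v,w[v,u].round(3))
# table & wall rim: points by height in box region
reg=w[125:220,215:320].reshape(-1,3); 
# lid plane fit
L=w[150:190,250:292].reshape(-1,3);L=L[~np.isnan(L[:,0])];c=L.mean(0);n=np.linalg.svd(L-c)[2][2];n*=np.sign(n[2]);print("lidplane",c,n,"slope",np.arccos(n[2]),"resid",np.abs((L-c)@n).max())
E
```

```text
scene jar 0.96 670 [165  83 101] [0.465 0.393 0.048] [ 0.315  0.38  -0.003] [0.48  0.573 0.089]
scene jar 0.84 615 [145  30  17] [0.348 0.284 0.051] [0.316 0.27  0.001] [0.361 0.316 0.09 ]
scene jar 0.66 687 [104  88  84] [0.475 0.289 0.053] [ 0.357  0.275 -0.003] [0.491 0.382 0.089]
scene jar 0.36 2518 [160 117  71] [0.634 0.028 0.122] [ 0.546 -0.066  0.064] [0.723 0.158 0.177]
scene lid_handle 0.68 2540 [160 117  71] [0.631 0.027 0.12 ] [ 0.545 -0.066  0.064] [0.723 0.158 0.177]
scene box 0.89 9323 [147 109  67] [0.705 0.004 0.094] [ 0.553 -0.067  0.005] [0.729 0.167 0.175]
scene box 0.16 1040 [238 233 229] [ 0.42  -0.323  0.01 ] [ 0.35  -0.359  0.001] [ 0.474 -0.282  0.019]
scene steamer 0.95 3110 [143  94  54] [0.702 0.322 0.074] [0.618 0.286 0.005] [0.751 0.41  0.091]
scene steamer 0.64 576 [131 122 120] [ 0.692 -0.341  0.006] [ 0.686 -0.484 -0.001] [ 0.698 -0.251  0.009]
scene steamer 0.43 9380 [147 109  67] [0.704 0.004 0.093] [ 0.552 -0.067  0.004] [0.729 0.166 0.175]
scene spoon_rest 0.65 966 [239 236 232] [ 0.422 -0.322  0.01 ] [ 0.359 -0.358  0.003] [ 0.475 -0.281  0.019]

[... 392 characters left out ...]
 [195 147  96] [0.631 0.054 0.127] [ 0.535 -0.058  0.06 ] [0.719 0.165 0.179]
top steamer 0.84 2629 [182 121  73] [0.668 0.353 0.086] [0.602 0.289 0.012] [0.744 0.431 0.097]
top spoon_rest 0.66 869 [244 237 235] [ 0.429 -0.327  0.011] [ 0.354 -0.361  0.   ] [ 0.475 -0.282  0.022]
270 150 [0.678 0.053 0.16 ]
270 180 [0.607 0.054 0.108]
255 170 [0.63  0.094 0.128]
290 170 [0.631 0.001 0.124]
230 140 [0.701 0.157 0.173]
305 140 [ 0.703 -0.037  0.166]
240 205 [0.541 0.137 0.077]
308 198 [ 0.562 -0.05   0.071]
274 201 [0.55  0.043 0.107]
274 207 [0.537 0.044 0.061]
lidplane [0.63163195 0.05263246 0.12648377] [-0.57240151 -0.07064013  0.81692501] slope 0.6147372496845811 resid 0.006923203397625791
```

Run:
```python
import cv2
a=cv2.imread("pics/top0.png")[110:230,200:340]; b=cv2.imread("pics/scene0.png")[180:310,235:395]
cv2.imwrite("pics/c1.png",cv2.hconcat([cv2.resize(a,(400,343)),cv2.resize(b,(400,343))]))
```

```text
(no output)
```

View pics/c1.png

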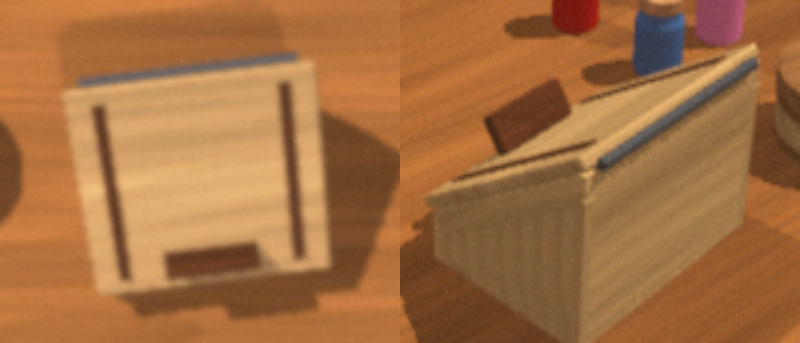

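```bash
cat >> h.py <<'E'
def lidfit(w,reg):
    P=w[reg].reshape(-1,3);P=P[~np.isnan(P[:,0])]
    s=P[(P[:,2]>.05)]
    c=np.median(s,0);n=np.array([-.57,-.07,.817])
    for _ in range(5):
        n/=np.linalg.norm(n);i=s[abs((s-c)@n)<.004];c=i.mean(0);n=np.linalg.svd(i-c)[2][2];n*=np.sign(n[2])
    return s,i,c,n
E
python3 - <<'E'
from h import *
w=cloud("top",np.load("top0.npz")["d"])
s,i,c,n=lidfit(w,np.s_[120:225,215:325])
y=np.cross(n,[1,0,0]);y/=np.linalg.norm(y);x=np.cross(y,n)
uv=np.c_[(i-c)@x,(i-c)@y].astype(np.float32)
r=cv2.minAreaRect(uv);print(n,np.arccos(n[2]),np.arctan2(-n[1],-n[0]),r)
C=c+r[0][0]*x+r[0][1]*y
for yaw in(np.arctan2(-n[1],-n[0]),):
    b=np.array([np.cos(yaw),np.sin(yaw),0]);by=np.array([-b[1],b[0],0]);z=np.array([0,0,1.])
    lx=b*np.cos(.615)+z*np.sin(.615); lz=-b*np.sin(.615)+z*np.cos(.615)
    print("rect centre",C,"hinge", C+.1075*lx-.012*lz)
    H=C+.1075*lx-.012*lz; print("handle pred",H-.18*lx+.037*lz)
    h=s[((s-c)@n>.012)&(np.abs((s-C)@by)<.07)&((s-C)@lx<-.03)]; print("rib pts",len(h),((h-C)@lx).min(),((h-C)@lx).max(),((h-C)@by).min(),((h-C)@by).max(),((h-C)@lz).max())
    print("x range",np.percentile((i-C)@lx,[1,99]),np.percentile((i-C)@by,[1,99]))
# jar centre
m=[r for r in bot.trace("jar","top")]
for r in m[:3]:
    P=w[r["mask"]];T=P[P[:,2]>.08];print(len(T),T.mean(0),(np.nanmin(T,0)+np.nanmax(T,0))/2)
E
```

```text
[-0.56857998 -0.07138679  0.8195247 ] 0.610215235457155 0.12489922277880934 ((-0.00890999287366867, -0.001666426658630371), (0.21978168189525604, 0.23052966594696045), 9.051774024963379)
rect centre [0.62219511 0.05219625 0.12012394] hinge [0.71618385 0.0639968  0.1723457 ]
handle pred [0.54912871 0.04302256 0.09871379]
rib pts 274 -0.08377331727329777 -0.06327241045953655 -0.04459973041705179 0.04460764092046042 0.042699336335436
x range [-0.1059661   0.10467607] [-0.11218644  0.11274774]
262 [0.4539757  0.40816163 0.08951587] [0.45374278 0.40863804 0.08864675]
230 [0.46195324 0.30157284 0.08991862] [0.46219914 0.30164004 0.09010106]
245 [0.33303033 0.29667991 0.0897929 ] [0.33197546 0.29706978 0.08887417]
```

Lid shut, box yaw 0.124 rad, box centre (0.632, 0.0535), handle grip point (0.549, 0.043, 0.099), jar (0.462, 0.302). These agree with the sizes given. I'll move above the handle first.

>>> move_arm(increments=[{"xyz":[-30,-25,-5],"roll":0.12,"grip":100},{"xyz":[-33,-21,0],"roll":0,"grip":100},{"xyz":[-33,-21,0],"roll":0,"grip":100},{"xyz":[-33,-21,0],"roll":0,"grip":100},{"xyz":[-33,-21,0],"roll":0,"grip":100}])

```text
time_s: 1.07
position: [0.2944, 0.4313, 0.2278]
tcp_rot: [[-0.912, 0.41, 0.001], [0.41, 0.912, 0.0], [-0.0, 0.001, -1.0]]
force: [0.8, 0.6, 0.5]
opening: 0.998
grasp_force: 0.0
```

>>> move_arm(increments=[{"xyz":[-33,-21,0],"roll":0,"grip":100},{"xyz":[-33,-21,0],"roll":0,"grip":100},{"xyz":[-33,-21,0],"roll":0,"grip":100},{"xyz":[-33,-21,0],"roll":0,"grip":100},{"xyz":[-33,-21,0],"roll":0,"grip":100}])

```text
time_s: 1.48
position: [0.4019, 0.2675, 0.2279]
tcp_rot: [[-0.912, 0.411, 0.001], [0.411, 0.912, 0.0], [-0.001, 0.001, -1.0]]
force: [0.5, -0.6, 0.3]
opening: 0.999
grasp_force: 0.0
```

>>> move_arm(increments=[{"xyz":[-33,-21,0],"roll":0,"grip":100},{"xyz":[-33,-21,0],"roll":0,"grip":100},{"xyz":[-33,-21,0],"roll":0,"grip":100},{"xyz":[-33,-21,0],"roll":0,"grip":100},{"xyz":[-33,-21,0],"roll":0,"grip":100}])

```text
time_s: 1.9
position: [0.5092, 0.1037, 0.2278]
tcp_rot: [[-0.911, 0.412, 0.001], [0.412, 0.911, 0.0], [-0.001, 0.0, -1.0]]
force: [0.1, 0.9, -0.7]
opening: 0.998
grasp_force: 0.0
```

>>> move_arm(increments=[{"xyz":[-31,-20,0],"roll":0,"grip":100},{"xyz":[-30,-20,0],"roll":0,"grip":100},{"xyz":[0,0,0],"roll":0.114,"grip":80},{"xyz":[0,0,0],"roll":0.114,"grip":80},{"xyz":[0,0,0],"roll":0.114,"grip":80}])

```text
time_s: 2.32
position: [0.5479, 0.0429, 0.2274]
tcp_rot: [[-0.715, 0.699, -0.0], [0.699, 0.715, 0.0], [0.0, 0.0, -1.0]]
force: [-0.4, -0.3, -1.1]
opening: 0.858
grasp_force: 0.0
```

>>> move_arm(increments=[{"xyz":[0,0,0],"roll":0.114,"grip":80},{"xyz":[0,0,0],"roll":0.114,"grip":80},{"xyz":[0,0,0],"roll":0.114,"grip":80},{"xyz":[0,0,0],"roll":0.114,"grip":80},{"xyz":[0,0,0],"roll":0.114,"grip":80}])

```text
time_s: 2.73
position: [0.5475, 0.044, 0.2277]
tcp_rot: [[-0.227, 0.974, 0.0], [0.974, 0.227, -0.0], [-0.0, 0.0, -1.0]]
force: [0.6, 0.8, -0.4]
opening: 0.8
grasp_force: 0.0
```

>>> move_arm(increments=[{"xyz":[0,0,0],"roll":0.114,"grip":80}])

```text
time_s: 2.82
position: [0.5475, 0.044, 0.2277]
tcp_rot: [[-0.115, 0.993, 0.0], [0.993, 0.115, -0.0], [-0.0, 0.0, -1.0]]
force: [-0.1, 0.2, 0.6]
opening: 0.799
grasp_force: 0.0
```

>>> move_arm(increments=[{"xyz":[0,-3,35],"roll":0,"grip":42},{"xyz":[0,0,35],"roll":0,"grip":42},{"xyz":[0,0,30],"roll":0,"grip":42},{"xyz":[0,0,17],"roll":0,"grip":42},{"xyz":[0,0,10],"roll":0,"grip":42}])

```text
time_s: 3.23
position: [0.543, 0.0438, 0.0982]
tcp_rot: [[-0.121, 0.993, -0.004], [0.993, 0.121, 0.001], [0.001, -0.004, -1.0]]
force: [-0.6, 0.5, 0.2]
opening: 0.509
grasp_force: 0.0
```

>>> move_arm(increments=[{"xyz":[0,0,6],"roll":0,"grip":42},{"xyz":[0,0,0],"roll":0,"grip":42}])

```text
time_s: 3.4
position: [0.5444, 0.0437, 0.0939]
tcp_rot: [[-0.121, 0.993, -0.001], [0.993, 0.121, 0.0], [0.0, -0.001, -1.0]]
force: [-0.6, -0.7, 0.6]
opening: 0.435
grasp_force: 0.0
```

Run:
```python
from h import *
p,d=bot.capture("scene"); cv2.imwrite("pics/s1.png",cv2.resize(p[160:310,220:400,::-1],(720,600),interpolation=cv2.INTER_CUBIC))
```

```text
(no output)
```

View pics/s1.png

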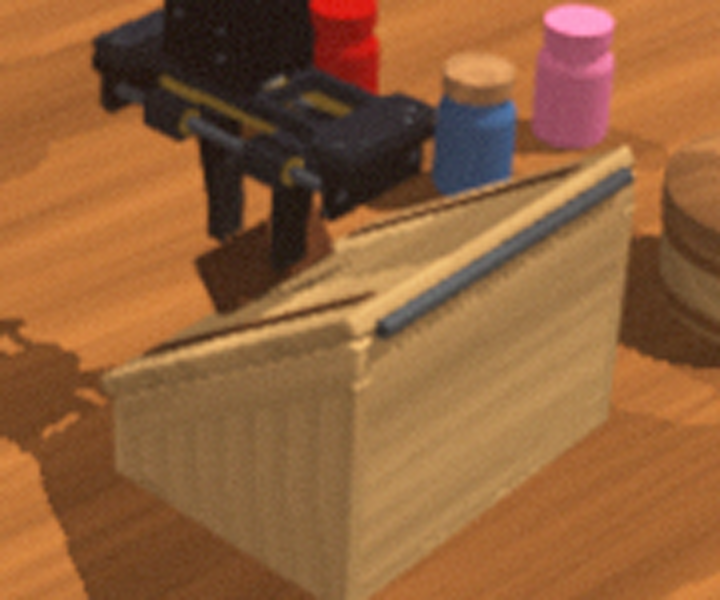

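The crop shows the fingers straddling the dark rib, one behind it at (290,220) and one in front at (225,190), and nothing touches yet. Next I close and lift along the arc.

>>> move_arm(increments=[{"xyz":[0,0,0],"roll":0,"grip":0},{"xyz":[0,0,0],"roll":0,"grip":0},{"xyz":[0,0,0],"roll":0,"grip":0},{"xyz":[0,-3,-9],"roll":0,"grip":0},{"xyz":[0,-3,-9],"roll":0,"grip":0}])

```text
time_s: 3.87
position: [0.5385, 0.0429, 0.1134]
tcp_rot: [[-0.121, 0.993, 0.0], [0.993, 0.121, -0.0], [-0.0, 0.0, -1.0]]
force: [-0.7, 0.1, 0.3]
opening: 0.127
grasp_force: 0.0
```

>>> move_arm(increments=[{"xyz":[0,0,-20],"roll":0,"grip":42},{"xyz":[0,0,0],"roll":0,"grip":42},{"xyz":[0,0,0],"roll":0,"grip":42},{"xyz":[0,6,0],"roll":0,"grip":42},{"xyz":[0,0,19],"roll":0,"grip":42}])

```text
time_s: 4.28
position: [0.5483, 0.0434, 0.1161]
tcp_rot: [[-0.121, 0.993, 0.009], [0.993, 0.121, -0.001], [-0.002, 0.009, -1.0]]
force: [0.7, -0.5, 0.1]
opening: 0.386
grasp_force: 0.0
```

>>> move_arm(increments=[{"xyz":[0,0,19],"roll":0,"grip":42},{"xyz":[0,0,0],"roll":0,"grip":42}])

```text
time_s: 4.45
position: [0.5421, 0.0439, 0.0913]
tcp_rot: [[-0.121, 0.993, -0.007], [0.993, 0.121, 0.001], [0.002, -0.007, -1.0]]
force: [-0.6, 0.1, 0.0]
opening: 0.415
grasp_force: 0.0
```

>>> move_arm(increments=[{"xyz":[0,0,0],"roll":0,"grip":0},{"xyz":[0,0,0],"roll":0,"grip":0},{"xyz":[0,0,0],"roll":0,"grip":0},{"xyz":[0,0,0],"roll":0,"grip":0},{"xyz":[0,0,0],"roll":0,"grip":0}])

```text
time_s: 4.87
position: [0.5456, 0.0436, 0.0955]
tcp_rot: [[-0.121, 0.993, 0.003], [0.993, 0.121, -0.0], [-0.001, 0.003, -1.0]]
force: [0.3, -0.0, 0.0]
opening: 0.227
grasp_force: 26.6
```

Gripped at 27 N. Now I lift along the arc.

>>> move_arm(increments=[{"xyz":[0,-6,-17],"roll":0,"grip":0},{"xyz":[0,-6,-18],"roll":0,"grip":0},{"xyz":[0,-2,-18],"roll":0,"grip":0},{"xyz":[0,-2,-18],"roll":0,"grip":0}])

```text
time_s: 5.2
position: [0.5305, 0.0417, 0.1672]
tcp_rot: [[-0.12, 0.993, 0.005], [0.993, 0.12, -0.0], [-0.001, 0.005, -1.0]]
force: [5.9, 2.2, -2.7]
opening: 0.166
grasp_force: 27.9
```

Opening is down to 14 mm, so the rib has lined up with the pads. Continuing.

>>> move_arm(increments=[{"xyz":[0,1,-18],"roll":0,"grip":0},{"xyz":[0,2,-18],"roll":0,"grip":0},{"xyz":[0,4,-18],"roll":0,"grip":0},{"xyz":[0,6,-17],"roll":0,"grip":0}])

```text
time_s: 5.53
position: [0.5439, 0.0433, 0.2381]
tcp_rot: [[-0.12, 0.993, 0.006], [0.993, 0.12, -0.0], [-0.001, 0.006, -1.0]]
force: [7.3, 0.8, -9.2]
opening: 0.155
grasp_force: 31.2
```

>>> move_arm(increments=[{"xyz":[0,8,-16],"roll":0,"grip":0},{"xyz":[0,9,-16],"roll":0,"grip":0}])

```text
time_s: 5.7
position: [0.5592, 0.0452, 0.2692]
tcp_rot: [[-0.121, 0.993, 0.002], [0.993, 0.121, -0.0], [-0.001, 0.002, -1.0]]
force: [5.6, -0.4, -8.4]
opening: 0.158
grasp_force: 32.0
```

Run:
```python
from h import *
p,d=bot.capture("scene"); cv2.imwrite("pics/s2.png",cv2.resize(p[110:310,200:400,::-1],(600,600),interpolation=cv2.INTER_CUBIC))
```

```text
(no output)
```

View pics/s2.png

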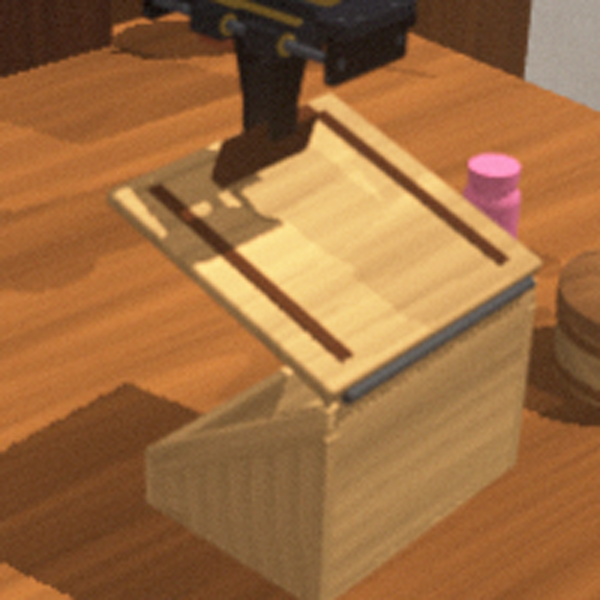

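The picture shows the lid about 1 rad open, with the rib at (265,155) still held. Continuing to the stop.

>>> move_arm(increments=[{"xyz":[0,11,-15],"roll":0,"grip":0},{"xyz":[0,12,-14],"roll":0,"grip":0},{"xyz":[0,13,-12],"roll":0,"grip":0},{"xyz":[0,13,-8],"roll":0,"grip":0}])

```text
time_s: 6.08
position: [0.6007, 0.0506, 0.3202]
tcp_rot: [[-0.121, 0.993, -0.015], [0.993, 0.121, -0.003], [-0.001, -0.015, -1.0]]
force: [-18.8, -2.3, 21.6]
opening: 0.076
grasp_force: 29.2
```

```bash
cat > lid.py <<'E'
from h import *
import sys
for cam in ("top","scene"):
    p,d=bot.capture(cam); w=cloud(cam,d)
    b=np.array([.9923,.1237,0]);by=np.array([-.1237,.9923,0])
    H=np.array([.716,.064,.170]); q=w-H; S=q@b; Y=q@by; Z=q[...,2]
    k=(abs(Y)<.10)&(abs(Y)>.055)&(S>-.2)&(S<0.0)&(Z>.0)&(np.hypot(S,Z)<.21)&(np.hypot(S,Z)>.05)
    s,z=S[k],Z[k]
    if k.sum()>50:
        a=np.arctan2(z,-s); med=np.median(a); k2=abs(a-med)<.15
        f=np.polyfit(-s[k2],z[k2],1); print(cam,k.sum(),"fit slope angle",np.arctan(f[0]),"lid ~",np.arctan(f[0])+.615)
E
python3 lid.py
```

```text
top 832 fit slope angle 0.6748721971418955 lid ~ 1.2898721971418956
scene 2431 fit slope angle 0.7003802765896441 lid ~ 1.315380276589644
```

>>> move_arm(increments=[{"xyz":[0,0,0],"roll":0,"grip":40},{"xyz":[0,0,0],"roll":0,"grip":40},{"xyz":[0,0,-20],"roll":0,"grip":40},{"xyz":[0,0,-30],"roll":0,"grip":30},{"xyz":[0,-30,0],"roll":0,"grip":0}])

```text
time_s: 6.6
position: [0.5835, 0.047, 0.3729]
tcp_rot: [[-0.121, 0.993, 0.015], [0.993, 0.121, -0.001], [-0.003, 0.015, -1.0]]
force: [2.2, -0.3, 1.4]
opening: 0.256
grasp_force: 0.0
```

>>> move_arm(increments=[{"xyz":[0,-35,0],"roll":0,"grip":0},{"xyz":[0,-35,0],"roll":0,"grip":0},{"xyz":[0,0,0],"roll":0,"grip":0},{"xyz":[0,0,0],"roll":0,"grip":0}])

```text
time_s: 6.93
position: [0.5053, 0.0393, 0.3676]
tcp_rot: [[-0.12, 0.993, -0.001], [0.993, 0.12, 0.0], [0.0, -0.001, -1.0]]
force: [-0.1, -0.9, 0.5]
opening: 0.03
grasp_force: 0.0
```

```bash
python3 lid.py
```

```text
top 1002 fit slope angle 0.6746616075738017 lid ~ 1.2896616075738017
scene 2438 fit slope angle 0.6767893504739064 lid ~ 1.2917893504739064
```

Lid is at about 1.29, marginal. I'll push its front edge to the stop with closed fingers.

>>> move_arm(increments=[{"xyz":[0,0,38],"roll":0,"grip":0},{"xyz":[0,0,38],"roll":0,"grip":0},{"xyz":[0,15,0],"roll":0,"grip":0},{"xyz":[0,12,0],"roll":0,"grip":0},{"xyz":[0,5,0],"roll":0,"grip":0}])

```text
time_s: 7.45
position: [0.5404, 0.0431, 0.2902]
tcp_rot: [[-0.121, 0.993, -0.004], [0.993, 0.121, 0.0], [0.001, -0.004, -1.0]]
force: [-9.8, -1.5, 7.1]
opening: 0.008
grasp_force: 4.8
```

>>> move_arm(increments=[{"xyz":[0,5,0],"roll":0,"grip":0},{"xyz":[0,0,0],"roll":0,"grip":0}])

```text
time_s: 7.62
position: [0.5414, 0.0433, 0.2916]
tcp_rot: [[-0.122, 0.993, -0.011], [0.993, 0.122, -0.002], [-0.0, -0.011, -1.0]]
force: [-10.2, -1.8, 7.6]
opening: 0.007
grasp_force: 5.2
```

>>> move_arm(increments=[{"xyz":[0,10,0],"roll":0,"grip":0},{"xyz":[0,10,0],"roll":0,"grip":0},{"xyz":[0,0,0],"roll":0,"grip":0}])

```text
time_s: 7.87
position: [0.544, 0.0436, 0.2941]
tcp_rot: [[-0.124, 0.991, -0.05], [0.992, 0.123, -0.008], [-0.002, -0.051, -0.999]]
force: [-49.8, -9.6, 42.6]
opening: 0.004
grasp_force: 26.3
```

```bash
python3 lid.py
```

```text
top 450 fit slope angle 0.7088986827621148 lid ~ 1.3238986827621146
scene 2470 fit slope angle 0.7117137550144151 lid ~ 1.3267137550144152
```

>>> move_arm(increments=[{"xyz":[0,-20,0],"roll":0,"grip":0},{"xyz":[0,-35,0],"roll":0,"grip":0},{"xyz":[0,-25,-30],"roll":0,"grip":0},{"xyz":[-10,0,-40],"roll":0,"grip":100},{"xyz":[0,0,0],"roll":0,"grip":100}])

```text
time_s: 8.38
position: [0.4897, 0.025, 0.3689]
tcp_rot: [[-0.12, 0.993, 0.015], [0.993, 0.12, -0.004], [-0.005, 0.015, -1.0]]
force: [2.0, 0.1, 1.4]
opening: 0.087
grasp_force: 0.0
```

```bash
python3 lid.py; python3 -c "
from rig import bot
s=bot.read_state();print(s['joint_positions'].round(1),s['position'],s['tcp_rot'].round(3))"
```

```text
top 1558 fit slope angle 0.7089272054871257 lid ~ 1.3239272054871258
scene 2464 fit slope angle 0.7136305570908453 lid ~ 1.3286305570908454
[-10.1  10.7  89.6  -0.   79.3 -17. ] [0.48823528 0.02592367 0.3641891 ] [[-0.12   0.993  0.007]
 [ 0.993  0.12  -0.001]
 [-0.002  0.007 -1.   ]]
```

>>> move_arm(increments=[{"xyz":[0,0,-25],"roll":-0.12,"grip":100},{"xyz":[0,0,-25],"roll":-0.12,"grip":100},{"xyz":[0,0,-25],"roll":-0.12,"grip":100},{"xyz":[0,0,-25],"roll":-0.12,"grip":100},{"xyz":[0,0,-25],"roll":-0.12,"grip":100}])

```text
time_s: 8.9
position: [0.4866, 0.0267, 0.4866]
tcp_rot: [[-0.665, 0.747, -0.002], [0.747, 0.665, 0.0], [0.002, -0.001, -1.0]]
force: [0.3, 0.1, -0.3]
opening: 0.543
grasp_force: 0.0
```

>>> move_arm(increments=[{"xyz":[0,0,-25],"roll":-0.12,"grip":100},{"xyz":[0,0,0],"roll":-0.12,"grip":100},{"xyz":[0,0,0],"roll":-0.12,"grip":100},{"xyz":[0,0,0],"roll":-0.12,"grip":100},{"xyz":[0,0,0],"roll":-0.12,"grip":100}])

```text
time_s: 9.32
position: [0.4869, 0.0266, 0.5104]
tcp_rot: [[-0.971, 0.241, -0.002], [0.241, 0.971, 0.0], [0.002, -0.0, -1.0]]
force: [0.1, -0.2, -0.1]
opening: 0.922
grasp_force: 0.0
```

>>> move_arm(increments=[{"xyz":[0,0,0],"roll":-0.12,"grip":100},{"xyz":[0,0,0],"roll":-0.12,"grip":100},{"xyz":[0,0,0],"roll":-0.12,"grip":100},{"xyz":[-20,36,0],"roll":0,"grip":100},{"xyz":[-20,36,0],"roll":0,"grip":100}])

```text
time_s: 9.73
position: [0.519, 0.102, 0.5107]
tcp_rot: [[-0.994, -0.106, -0.001], [-0.106, 0.994, -0.0], [0.001, -0.0, -1.0]]
force: [1.2, -0.7, -0.5]
opening: 1.001
grasp_force: 0.0
```

>>> move_arm(increments=[{"xyz":[-20,36,0],"roll":0,"grip":100},{"xyz":[-40,0,0],"roll":0,"grip":100},{"xyz":[-40,0,0],"roll":0,"grip":100},{"xyz":[-40,0,0],"roll":0,"grip":100},{"xyz":[-40,0,0],"roll":0,"grip":100}])

```text
time_s: 10.15
position: [0.6949, 0.1593, 0.5096]
tcp_rot: [[-0.994, -0.111, -0.002], [-0.111, 0.994, -0.0], [0.002, 0.0, -1.0]]
force: [0.4, -0.2, 0.5]
opening: 0.997
grasp_force: 0.0
```

>>> move_arm(increments=[{"xyz":[-40,0,0],"roll":0,"grip":100},{"xyz":[-40,0,0],"roll":0,"grip":100}])

```text
time_s: 10.32
position: [0.7719, 0.1673, 0.5091]
tcp_rot: [[-0.994, -0.111, -0.002], [-0.111, 0.994, -0.0], [0.002, 0.0, -1.0]]
force: [2.1, -0.1, 0.6]
opening: 0.999
grasp_force: 0.0
```

```bash
cat > js.py <<'E'
from rig import bot
s=bot.read_state();print(s['joint_positions'].round(1),s['position'].round(4),s['tcp_rot'].round(3).tolist())
E
python3 js.py
```

```text
[  4.1  41.1  18.9   0.  120.2 -92.2] [0.7719 0.1673 0.5091] [[-0.994, -0.111, -0.002], [-0.111, 0.994, -0.0], [0.002, 0.0, -1.0]]
```

>>> move_arm(increments=[{"xyz":[-40,0,0],"roll":0,"grip":100},{"xyz":[-40,0,0],"roll":0,"grip":100},{"xyz":[-40,0,0],"roll":0,"grip":100}])

```text
time_s: 10.57
position: [0.8307, 0.1678, 0.4646]
tcp_rot: [[-0.993, -0.11, 0.038], [-0.11, 0.994, 0.01], [-0.039, 0.005, -0.999]]
force: [-0.5, 0.1, 0.2]
opening: 1.001
grasp_force: 0.0
```

```bash
python3 js.py
```

```text
[  3.7  47.3  12.8   0.5 117.7 -92.4] [0.8307 0.1678 0.4646] [[-0.993, -0.11, 0.038], [-0.11, 0.994, 0.01], [-0.039, 0.005, -0.999]]
```

Pushing at the reach limit does tilt the tool forward. I'll continue along the stretched arm's direction.

>>> move_arm(increments=[{"xyz":[-33,0,-24],"roll":0,"grip":100},{"xyz":[-33,0,-24],"roll":0,"grip":100},{"xyz":[-33,0,-24],"roll":0,"grip":100},{"xyz":[-33,0,-24],"roll":0,"grip":100},{"xyz":[-33,0,-24],"roll":0,"grip":100}])

```text
time_s: 10.98
position: [0.8423, 0.1566, 0.5225]
tcp_rot: [[-0.978, -0.111, 0.174], [-0.107, 0.994, 0.034], [-0.177, 0.014, -0.984]]
force: [-0.2, 0.1, 0.9]
opening: 0.997
grasp_force: 0.0
```

```bash
python3 js.py
```

```text
[  2.6  43.7  12.5   1.6 113.7 -93. ] [0.8423 0.1566 0.5225] [[-0.978, -0.111, 0.174], [-0.107, 0.994, 0.034], [-0.177, 0.014, -0.984]]
```

>>> move_arm(increments=[{"xyz":[-37,0,-17],"roll":0,"grip":100},{"xyz":[-37,0,-17],"roll":0,"grip":100},{"xyz":[-37,0,-17],"roll":0,"grip":100},{"xyz":[-37,0,-17],"roll":0,"grip":100},{"xyz":[-37,0,-17],"roll":0,"grip":100}])

```text
time_s: 11.4
position: [0.8701, 0.1487, 0.546]
tcp_rot: [[-0.95, -0.113, 0.291], [-0.101, 0.993, 0.055], [-0.296, 0.022, -0.955]]
force: [-0.6, -0.6, -1.1]
opening: 1.003
grasp_force: 0.0
```

>>> move_arm(increments=[{"xyz":[-38,0,-14],"roll":0,"grip":100},{"xyz":[-38,0,-14],"roll":0,"grip":100},{"xyz":[-38,0,-14],"roll":0,"grip":100},{"xyz":[-38,0,-14],"roll":0,"grip":100},{"xyz":[-38,0,-14],"roll":0,"grip":100}])

```text
time_s: 11.82
position: [0.8936, 0.1422, 0.5791]
tcp_rot: [[-0.905, -0.115, 0.409], [-0.093, 0.993, 0.074], [-0.414, 0.029, -0.91]]
force: [0.1, -0.3, -0.4]
opening: 1.003
grasp_force: 0.0
```

```bash
python3 js.py
```

```text
[  0.6  41.1  12.5   4.1 102.1 -93.9] [0.8936 0.1422 0.5791] [[-0.905, -0.115, 0.409], [-0.093, 0.993, 0.074], [-0.414, 0.029, -0.91]]
```

>>> move_arm(increments=[{"xyz":[-39,0,-10],"roll":-0.02,"grip":100},{"xyz":[-39,0,-10],"roll":-0.02,"grip":100},{"xyz":[-39,0,-10],"roll":-0.02,"grip":100},{"xyz":[-39,0,-10],"roll":-0.02,"grip":100},{"xyz":[-39,0,-10],"roll":0,"grip":100}])

```text
time_s: 12.23
position: [0.9155, 0.1441, 0.6141]
tcp_rot: [[-0.833, -0.186, 0.521], [-0.163, 0.982, 0.091], [-0.528, -0.009, -0.849]]
force: [-0.3, 0.1, 0.3]
opening: 1.002
grasp_force: 0.0
```

```bash
python3 js.py
```

```text
[  0.4  39.9  12.6   5.1  96.  -98.5] [0.9155 0.1441 0.6141] [[-0.833, -0.186, 0.521], [-0.163, 0.982, 0.091], [-0.528, -0.009, -0.849]]
```

Tilt is 0.557 rad, which is enough. Now I go to the jar in the same orientation.

>>> move_arm(increments=[{"xyz":[30,18,-19],"roll":0,"grip":100},{"xyz":[30,18,-19],"roll":0,"grip":100},{"xyz":[30,18,-19],"roll":0,"grip":100},{"xyz":[30,18,-19],"roll":0,"grip":100},{"xyz":[30,18,-19],"roll":0,"grip":100}])

```text
time_s: 12.65
position: [0.7248, 0.1996, 0.6157]
tcp_rot: [[-0.833, -0.186, 0.521], [-0.162, 0.983, 0.092], [-0.529, -0.008, -0.849]]
force: [-0.4, -0.0, 0.7]
opening: 0.998
grasp_force: 0.0
```

>>> move_arm(increments=[{"xyz":[30,18,-19],"roll":0,"grip":100},{"xyz":[30,18,-19],"roll":0,"grip":100},{"xyz":[30,18,-19],"roll":0,"grip":100},{"xyz":[30,19,-19],"roll":0,"grip":100},{"xyz":[30,19,-19],"roll":0,"grip":100}])

```text
time_s: 13.07
position: [0.5331, 0.2568, 0.6168]
tcp_rot: [[-0.833, -0.186, 0.521], [-0.161, 0.983, 0.092], [-0.529, -0.007, -0.849]]
force: [0.7, 1.2, -0.0]
opening: 1.002
grasp_force: 0.0
```

>>> move_arm(increments=[{"xyz":[30,19,-19],"roll":0,"grip":100},{"xyz":[30,19,-19],"roll":0,"grip":100},{"xyz":[29,19,-18],"roll":0,"grip":100},{"xyz":[0,0,0],"roll":0,"grip":100}])

```text
time_s: 13.4
position: [0.4149, 0.295, 0.619]
tcp_rot: [[-0.832, -0.192, 0.521], [-0.165, 0.981, 0.099], [-0.53, -0.004, -0.848]]
force: [0.2, -0.5, 0.4]
opening: 1.002
grasp_force: 0.0
```

```bash
python3 js.py; python3 lid.py
```

```text
[ 28.4  -5.5  76.7  -9.5  78.2 -73.3] [0.4149 0.295  0.619 ] [[-0.832, -0.192, 0.521], [-0.165, 0.981, 0.099], [-0.53, -0.004, -0.848]]
top 1630 fit slope angle 0.7082944592532198 lid ~ 1.3232944592532196
scene 2463 fit slope angle 0.7133848245104043 lid ~ 1.3283848245104042
```

>>> move_arm(increments=[{"xyz":[20,0,32],"roll":0,"grip":100},{"xyz":[20,0,32],"roll":0,"grip":100},{"xyz":[20,0,32],"roll":0,"grip":100},{"xyz":[20,0,32],"roll":0,"grip":100},{"xyz":[20,0,32],"roll":0,"grip":100}])

```text
time_s: 13.92
position: [0.4222, 0.2907, 0.426]
tcp_rot: [[-0.834, -0.184, 0.52], [-0.16, 0.983, 0.091], [-0.528, -0.008, -0.849]]
force: [0.0, 0.3, 0.0]
opening: 0.999
grasp_force: 0.0
```

>>> move_arm(increments=[{"xyz":[20,0,32],"roll":0,"grip":100},{"xyz":[20,0,32],"roll":0,"grip":100},{"xyz":[20,0,32],"roll":0,"grip":100},{"xyz":[20,0,32],"roll":0,"grip":100},{"xyz":[20,0,32],"roll":0,"grip":100}])

```text
time_s: 14.33
position: [0.422, 0.2895, 0.2376]
tcp_rot: [[-0.834, -0.184, 0.52], [-0.16, 0.983, 0.092], [-0.528, -0.006, -0.849]]
force: [1.5, 0.4, 0.2]
opening: 1.003
grasp_force: 0.0
```

>>> move_arm(increments=[{"xyz":[20,0,32],"roll":0,"grip":100},{"xyz":[20,0,32],"roll":0,"grip":100},{"xyz":[0,0,0],"roll":0,"grip":100}])

```text
time_s: 14.58
position: [0.4241, 0.2842, 0.1938]
tcp_rot: [[-0.834, -0.176, 0.523], [-0.161, 0.984, 0.074], [-0.528, -0.022, -0.849]]
force: [-0.6, -0.3, -0.4]
opening: 1.002
grasp_force: 0.0
```

```bash
python3 js.py
python3 - <<'E'
from h import *
s=bot.read_state();R=s["tcp_rot"]
t=np.array([.462,.3016,.057])+.019*R[:,2]; print((R.T@(t-s["position"])*1000).round(1))
p,d=bot.capture("scene"); cv2.imwrite("pics/s3.png",cv2.resize(p[60:240,260:500,::-1],(800,600),interpolation=cv2.INTER_CUBIC))
E
```

```text
[ 27.3  19.4 121.3 -49.1  13.3 -27.6] [0.4241 0.2842 0.1938] [[-0.834, -0.176, 0.523], [-0.161, 0.984, 0.074], [-0.528, -0.022, -0.849]]
[ 37.8  13.5 156.3]
```

View pics/s3.png

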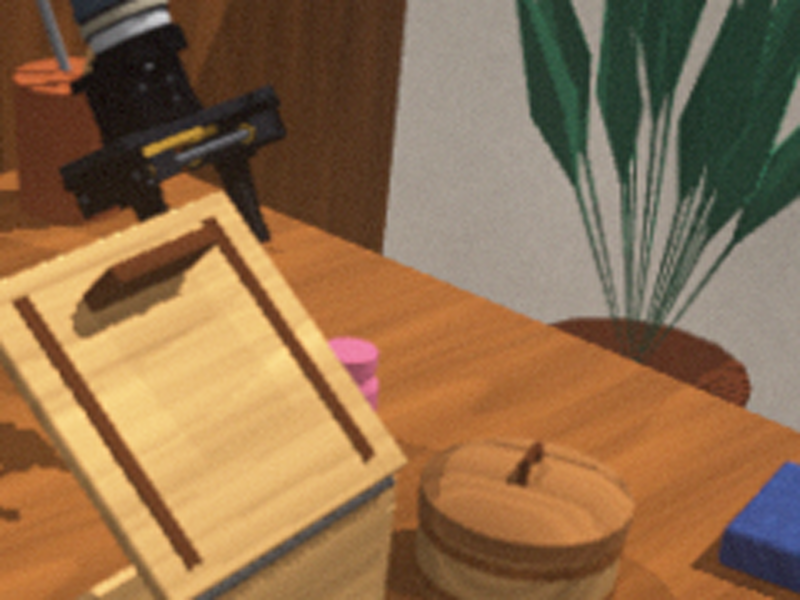

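The image shows the open gripper above the area behind the lid, with the jar hidden and the lid open. Joint 5 is near its zero (wrist singular), so I'll fit a kinematic model and see which poses work.

```bash
cat > kin.py <<'E'
import numpy as np
from scipy.optimize import least_squares
from scipy.spatial.transform import Rotation as Ro
LO=np.array([-176.69,-43.24,12.49,-82,0,-163.58]);HI=np.array([176.69,126.21,139.97,262,151.66,163.58])
rz=lambda a:Ro.from_euler('z',a,degrees=True).as_matrix(); ry=lambda a:Ro.from_euler('y',a,degrees=True).as_matrix()
def fk(q,p):
    h,L1,L2,L3,d,e,a=p
    A=rz(q[0]); x=A@np.array([a,d,h]); A=A@ry(q[1]); x=x+A@np.array([0,0,L1]); A=A@ry(q[2]); x=x+A@np.array([e,0,L2])
    A=A@rz(q[3])@ry(q[4]); x=x+A@np.array([0,0,L3]); return x,A@rz(q[5])
S=[([62.366,30.224,82.088,0,67.689,-10.227],(.187,.596,.223)),([-10.1,10.7,89.6,0,79.3,-17],(.4882,.0259,.3642)),([4.1,41.1,18.9,0,120.2,-92.2],(.7719,.1673,.5091)),
([3.7,47.3,12.8,.5,117.7,-92.4],(.8307,.1678,.4646)),([2.6,43.7,12.5,1.6,113.7,-93],(.8423,.1566,.5225)),([.6,41.1,12.5,4.1,102.1,-93.9],(.8936,.1422,.5791)),
([.4,39.9,12.6,5.1,96,-98.5],(.9155,.1441,.6141)),([28.4,-5.5,76.7,-9.5,78.2,-73.3],(.4149,.295,.619)),([27.3,19.4,121.3,-49.1,13.3,-27.6],(.4241,.2842,.1938))]
r=least_squares(lambda p:np.concatenate([fk(q,p)[0]-x for q,x in S]),[.3,.4,.4,.25,.11,0,0]); P=r.x
def ik(x,R,q0):
    f=lambda q:np.r_[(fk(q,P)[0]-x)*5,(Ro.from_matrix(R.T@fk(q,P)[1]).as_rotvec())]
    s=least_squares(f,np.clip(q0,LO+.1,HI-.1),bounds=(LO,HI),x_scale=50.); return s.x,np.abs(s.fun).max()
def tool(beta,head):  # y axis to the left of the heading, horizontal
    c,s=np.cos(head),np.sin(head); z=np.array([np.sin(beta)*c,np.sin(beta)*s,-np.cos(beta)]); y=np.array([-s,c,0]); return np.c_[np.cross(y,z),y,z]
if __name__=="__main__":
    print(P.round(4),np.abs(r.fun).max()); q,_=S[-1]; print(fk(q,P)[1].round(3))
    bx=np.array([.9923,.1237,0]);B=np.array([.632,.0535,0])
    for beta in(.35,.45,.557,.7):
      for head in (-.5,-.1,.17,.5,.8):
        R=tool(beta,head)
        for nm,g in(("jar",np.array([.462,.3016,.060])),("box",B-.035*bx+[0,0,.068])):
            best=min((ik(g+.019*R[:,2],R,q0) for q0 in([10,50,100,0,20,-90],[10,50,100,175,20,90],[10,50,100,90,20,0])),key=lambda t:t[1])
            if best[1]<1e-3: print(beta,head,nm,best[0].round(0))
E
python3 kin.py
```

```text
[ 2.745e-01  5.879e-01  3.919e-01  3.053e-01  1.111e-01  1.144e-01
 -3.000e-04] 0.001246696478188536
[[ 0.176 -0.833  0.524]
 [-0.984 -0.161  0.075]
 [ 0.022 -0.529 -0.848]]
0.35 -0.5 jar [ 30.  41. 106. -39.  28.  93.]
0.35 -0.5 box [ -2.  40. 105. -29.  19.  53.]
0.35 -0.1 jar [ 27.  40. 111. -42.  16.  72.]
0.35 -0.1 box [ -6.  40. 108.   0.  13.  -1.]
0.35 0.17 jar [ 24.  39. 113. -32.   9.  45.]
0.35 0.17 box [ -9.  39. 108.  25.  15. -42.]
0.35 0.5 jar [ 20.  39. 115.  25.   7. -33.]
0.35 0.5 box [-12.  40. 106.  36.  22. -73.]
0.35 0.8 jar [ 16.  39. 114.  48.  13. -75.]
0.35 0.8 box [-14.  40. 104.  36.  31. -91.]
0.45 -0.5 jar [ 33.  42. 108. -54.  28. 109.]
0.45 -0.5 box [ -0.  41. 108. -56.  14.  81.]
0.45 -0.1 jar [ 29.  41. 114. -75.  15. 107.]
0.45 -0.1 box [ -6.  40. 111.   3.   3.  -3.]
0.45 0.17 jar [ 25.  40. 117. 252.   7. 122.]
0.45 0.17 box [-10.  40. 112.  66.   9. -84.]
0.45 0.5 jar [  19.   40.  119.  137.    6. -145.]
0.45 0.5 box [-14.  40. 110.  60.  20. -99.]
0.45 0.8 jar [  15.   40.  118.   93.   13. -122.]
0.45 0.8 box [ -17.   41.  106.   51.   30. -107.]
0.557 -0.5 jar [ 36.  43. 109. -67.  31. 125.]
0.557 -0.1 jar [ 31.  42. 117. 254.  19. 139.]
0.557 0.17 jar [ 26.  42. 120. 213.  16. 162.]
0.557 0.17 box [ -11.   41.  116.  123.   13. -142.]
0.557 0.5 box [ -17.   42.  113.   87.   22. -127.]
0.557 0.8 jar [  13.   42.  122.  124.   20. -155.]
0.557 0.8 box [ -20.   42.  109.   66.   32. -124.]
0.7 -0.5 box [  3.  44. 115. 235.  25. 153.]
0.7 -0.1 jar [ 34.  45. 120. 235.  30. 161.]
0.7 0.5 box [ -20.   44.  118.  109.   31. -153.]
0.7 0.8 box [ -24.   45.  112.   81.   38. -143.]
```

The model fits to 1.3 mm. At this tilt (0.557) joint 4 would pass its range at the jar. A tilt near 0.4 works at both the jar and the box. I'll push down into the limit here, which should bleed off some tilt.

>>> move_arm(increments=[{"xyz":[0,14,0],"roll":0,"grip":100},{"xyz":[20,0,32],"roll":0,"grip":100},{"xyz":[20,0,32],"roll":0,"grip":100},{"xyz":[0,0,0],"roll":0,"grip":100}])

```text
time_s: 14.97
position: [0.4275, 0.2972, 0.1702]
tcp_rot: [[-0.828, -0.169, 0.535], [-0.158, 0.985, 0.066], [-0.538, -0.03, -0.842]]
force: [-0.1, -0.6, 0.5]
opening: 1.002
grasp_force: 0.0
```

```bash
python3 js.py
python3 - <<'E'
from kin import *
bx=np.array([.9923,.1237,0]);B=np.array([.632,.0535,0])
for beta in(.38,.42,.46):
  for head in (-.2,-.1,0.,.1):
    R=tool(beta,head)@rz(-90)
    for nm,g in(("jar",np.array([.462,.3016,.060])),("jar-60",np.array([.462,.3016,.060])-.06*R[:,2]),("box",B-.035*bx+[0,0,.068])):
        b=ik(g+.019*R[:,2],R,[10,40,110,-20,15,-40]); print(beta,head,nm,b[0].round(0),round(b[1],4))
E
```

```text
[ 29.5  23.5 121.4 -69.6  12.7  -4.8] [0.4275 0.2972 0.1702] [[-0.828, -0.169, 0.535], [-0.158, 0.985, 0.066], [-0.538, -0.03, -0.842]]
0.38 -0.2 jar [ 29.  40. 111. -50.  18.  -4.] 0.0
0.38 -0.2 jar-60 [ 31.  33. 111. -38.  24. -14.] 0.0
0.38 -0.2 box [ -5.  40. 108. -14.  11. -70.] 0.0
0.38 -0.1 jar [ 28.  40. 112. -51.  15.  -8.] 0.0
0.38 -0.1 jar-60 [ 29.  33. 113. -38.  20. -21.] 0.0
0.38 -0.1 box [ -6.  40. 109.   1.  10. -91.] 0.0
0.38 0.0 jar [ 27.  40. 113. -52.  12. -14.] 0.0
0.38 0.0 jar-60 [ 28.  32. 114. -36.  17. -29.] 0.0
0.38 0.0 box [  -7.   40.  109.   15.   10. -112.] 0.0
0.38 0.1 jar [ 25.  40. 114. -51.   9. -21.] 0.0
0.38 0.1 jar-60 [ 26.  32. 115. -32.  14. -40.] 0.0
0.38 0.1 box [  -9.   40.  109.   27.   12. -130.] 0.0
0.42 -0.2 jar [ 30.  40. 112. -60.  18.   8.] 0.0
0.42 -0.2 jar-60 [ 32.  33. 113. -46.  23.  -5.] 0.0
0.42 -0.2 box [ -5.  40. 110. -24.   7. -60.] 0.0
0.42 -0.1 jar [ 28.  40. 113. -65.  15.   6.] 0.0
0.42 -0.1 jar-60 [ 30.  33. 114. -48.  19. -10.] 0.0
0.42 -0.1 box [ -6.  40. 110.   1.   6. -92.] 0.0
0.42 0.0 jar [ 27.  40. 114. -70.  11.  
[... 198 characters left out ...]
46.  12. -25.] 0.0
0.42 0.1 box [  -9.   40.  111.   44.    9. -147.] 0.0
0.46 -0.2 jar [ 30.  41. 113. -71.  18.  19.] 0.0
0.46 -0.2 jar-60 [ 33.  34. 114. -56.  22.   5.] 0.0
0.46 -0.2 box [ -4.  40. 111. -53.   4. -30.] 0.0
0.46 -0.1 jar [ 29.  41. 114. -79.  15.  20.] 0.0
0.46 -0.1 jar-60 [ 31.  33. 115. -59.  18.   2.] 0.0
0.46 -0.1 box [ -6.  40. 112.   5.   2. -95.] 0.0
0.46 0.0 jar [ 28.  40. 115. -82.  12.  17.] 0.0102
0.46 0.0 jar-60 [ 29.  33. 117. -63.  14.  -1.] 0.0
0.46 0.0 box [  -8.   40.  112.   64.    4. -161.] 0.0
0.46 0.1 jar [ 26.  40. 115. -82.   9.  11.] 0.0243
0.46 0.1 jar-60 [ 28.  33. 118. -67.  10.  -4.] 0.0
0.46 0.1 box [  -9.   40.  112.   61.    7. -164.] 0.0118
```

>>> move_arm(increments=[{"xyz":[20,4,32],"roll":0,"grip":100},{"xyz":[20,0,32],"roll":0,"grip":100},{"xyz":[20,0,32],"roll":0,"grip":100},{"xyz":[0,0,0],"roll":0,"grip":100}])

```text
time_s: 15.3
position: [0.4412, 0.317, 0.101]
tcp_rot: [[-0.859, -0.158, 0.486], [-0.16, 0.986, 0.038], [-0.486, -0.045, -0.873]]
force: [1.0, -0.3, -0.1]
opening: 0.998
grasp_force: 0.0
```

```bash
python3 js.py
```

```text
[ 31.   33.2 118.4 -81.5  12.7   9.5] [0.4412 0.317  0.101 ] [[-0.859, -0.158, 0.486], [-0.16, 0.986, 0.038], [-0.486, -0.045, -0.873]]
```

>>> move_arm(increments=[{"xyz":[0,-15,0],"roll":0,"grip":100},{"xyz":[18,-3,32],"roll":0,"grip":100},{"xyz":[0,0,0],"roll":0,"grip":100}])

```text
time_s: 15.55
position: [0.451, 0.306, 0.0832]
tcp_rot: [[-0.873, -0.153, 0.464], [-0.16, 0.987, 0.024], [-0.461, -0.053, -0.886]]
force: [0.5, 1.1, -0.6]
opening: 0.997
grasp_force: 0.0
```

```bash
python3 js.py
```

```text
[ 29.   35.2 117.8 -81.6  11.9   8.3] [0.451  0.306  0.0832] [[-0.873, -0.153, 0.464], [-0.16, 0.987, 0.024], [-0.461, -0.053, -0.886]]
```

>>> move_arm(increments=[{"xyz":[0,-4,0],"roll":0.12,"grip":100},{"xyz":[10,0,30],"roll":0,"grip":100},{"xyz":[0,0,0],"roll":0,"grip":100}])

```text
time_s: 15.8
position: [0.4615, 0.3094, 0.0621]
tcp_rot: [[-0.893, -0.045, 0.448], [-0.042, 0.999, 0.017], [-0.449, -0.004, -0.894]]
force: [1.1, 0.3, 0.2]
opening: 0.999
grasp_force: 0.0
```

```bash
python3 js.py;python3 - <<'E'
from h import *
s=bot.read_state();R=s["tcp_rot"]
t=np.array([.462,.3016,.057])+.019*R[:,2]; print((R.T@(t-s["position"])*1000).round(1))
E
```

```text
[ 28.7  38.  116.1 -81.7  11.7  15.1] [0.4615 0.3094 0.0621] [[-0.893, -0.045, 0.448], [-0.042, 0.999, 0.017], [-0.449, -0.004, -0.894]]
[ 2.2 -7.8 23.7]
```

>>> move_arm(increments=[{"xyz":[0,-9,0],"roll":0,"grip":100},{"xyz":[4,-2,25],"roll":0.02,"grip":100},{"xyz":[0,0,0],"roll":0,"grip":100}])

```text
time_s: 16.05
position: [0.4735, 0.3027, 0.0463]
tcp_rot: [[-0.9, -0.024, 0.434], [-0.022, 1.0, 0.009], [-0.435, -0.002, -0.901]]
force: [0.8, 0.9, 1.0]
opening: 1.001
grasp_force: 0.0
```

```bash
python3 js.py;python3 - <<'E'
from h import *
s=bot.read_state();R=s["tcp_rot"]
t=np.array([.462,.3016,.057])+.019*R[:,2]; print((R.T@(t-s["position"])*1000).round(1))
E
```

```text
[ 27.2  40.  115.  -81.9  11.1  15.2] [0.4735 0.3027 0.0463] [[-0.9, -0.024, 0.434], [-0.022, 1.0, 0.009], [-0.435, -0.002, -0.901]]
[ 5.7 -0.8  4.3]
```

>>> move_arm(increments=[{"xyz":[5,-1,4],"roll":0,"grip":100},{"xyz":[0,0,0],"roll":0,"grip":30},{"xyz":[0,0,0],"roll":0,"grip":30},{"xyz":[0,0,0],"roll":0,"grip":30},{"xyz":[0,0,0],"roll":0,"grip":0}])

```text
time_s: 16.47
position: [0.4703, 0.3037, 0.0428]
tcp_rot: [[-0.903, -0.024, 0.429], [-0.024, 1.0, 0.007], [-0.429, -0.004, -0.903]]
force: [0.2, -0.5, -0.4]
opening: 0.78
grasp_force: 0.0
```

>>> move_arm(increments=[{"xyz":[0,0,0],"roll":0,"grip":0},{"xyz":[0,0,0],"roll":0,"grip":0},{"xyz":[0,0,0],"roll":0,"grip":0}])

```text
time_s: 16.72
position: [0.4706, 0.3038, 0.0424]
tcp_rot: [[-0.903, -0.024, 0.429], [-0.023, 1.0, 0.007], [-0.429, -0.004, -0.903]]
force: [-1.0, -0.4, 2.6]
opening: 0.61
grasp_force: 30.0
```

```bash
python3 js.py
python3 - <<'E'
from kin import *
from rig import bot
s=bot.read_state();R=s["tcp_rot"];q0=s["joint_positions"]
g=s["position"]-.019*R[:,2];print("grasp pt",g)
M=R@rz(-90)
bx=np.array([.9923,.1237,0]);by=np.array([-.1237,.9923,0]);B=np.array([.632,.0535,0])
off=np.array([.462,.3016,0])-g; off[2]=0
for sx in(-.045,-.035,-.02):
  for sy in(-.05,-.02,0,.02,.05):
    q=[0,30,100,0,20,-90]
    for dz in(.2,.1,.05,.0):
        t=B+sx*bx+sy*by-off+[0,0,g[2]+.008+dz]; q,e=ik(t+.019*R[:,2],M,q)
        if dz<.06: print(sx,sy,dz,q.round(0),round(e,3),end=" | ")
    print()
E
```

```text
[ 27.5  40.4 115.  -81.9  11.2  15.6] [0.4706 0.3038 0.0424] [[-0.903, -0.024, 0.429], [-0.023, 1.0, 0.007], [-0.429, -0.004, -0.903]]
grasp pt [0.46244633 0.30365648 0.05953649]
-0.045 -0.05 0.05 [ -14.   34.  111.   32.   12. -135.] 0.0 | -0.045 -0.05 0.0 [ -14.   40.  112.   60.    7. -164.] 0.004 | 
-0.045 -0.02 0.05 [ -10.   34.  112.   26.   11. -127.] 0.0 | -0.045 -0.02 0.0 [ -10.   40.  113.   62.    5. -163.] 0.0 | 
-0.045 0 0.05 [  -8.   34.  112.   22.   10. -120.] 0.0 | -0.045 0 0.0 [  -8.   40.  113.   59.    4. -157.] 0.0 | 
-0.045 0.02 0.05 [  -5.   34.  112.   16.   10. -112.] 0.0 | -0.045 0.02 0.0 [  -5.   40.  113.   52.    3. -148.] 0.0 | 
-0.045 0.05 0.05 [  -2.   34.  111.    7.    9. -100.] 0.0 | -0.045 0.05 0.0 [  -2.   40.  113.   27.    2. -120.] 0.0 | 
-0.035 -0.05 0.05 [ -13.   34.  110.   29.   13. -132.] 0.0 | -0.035 -0.05 0.0 [ -13.   40.  111.   55.    7. -158.] 0.0 | 
-0.035 -0.02 0.05 [ -10.   34.  110.   24.   12. -123.] 0.0 | -0.035 -0.02 0.0 [ -10.   40.  111.   52.    6. -152.] 0.0 | 
-0.035 0 0.05 [  -8.   34.  110.   19.   11. -117.] 0.0 | -0.03
[... 181 characters left out ...]
 0.05 0.05 [ -2.  34. 110.   6.  10. -98.] 0.0 | -0.035 0.05 0.0 [  -2.   40.  111.   17.    4. -110.] 0.0 | 
-0.02 -0.05 0.05 [ -13.   35.  108.   25.   14. -127.] 0.0 | -0.02 -0.05 0.0 [ -13.   41.  109.   45.    8. -147.] 0.0 | 
-0.02 -0.02 0.05 [  -9.   35.  108.   20.   13. -119.] 0.0 | -0.02 -0.02 0.0 [  -9.   40.  109.   39.    7. -139.] 0.0 | 
-0.02 0 0.05 [  -7.   35.  108.   16.   12. -114.] 0.0 | -0.02 0 0.0 [  -7.   40.  109.   34.    6. -131.] 0.0 | 
-0.02 0.02 0.05 [  -5.   35.  108.   12.   12. -107.] 0.0 | -0.02 0.02 0.0 [  -5.   40.  109.   26.    6. -121.] 0.0 | 
-0.02 0.05 0.05 [ -1.  35. 108.   4.  12. -97.] 0.0 | -0.02 0.05 0.0 [  -1.   40.  109.   10.    5. -103.] 0.0 |
```

Jar is gripped (30 N, 53 mm). I'll lift, then check the route with the model.

>>> move_arm(increments=[{"xyz":[-9,0,-18],"roll":0,"grip":0},{"xyz":[-13,0,-27],"roll":0,"grip":0},{"xyz":[-13,0,-27],"roll":0,"grip":0},{"xyz":[-13,0,-27],"roll":0,"grip":0},{"xyz":[0,0,0],"roll":0,"grip":0}])

```text
time_s: 17.13
position: [0.4749, 0.3038, 0.127]
tcp_rot: [[-0.898, -0.019, 0.439], [-0.02, 1.0, 0.003], [-0.439, -0.006, -0.898]]
force: [0.5, 0.4, -1.4]
opening: 0.606
grasp_force: 30.0
```

```bash
cat > go.py <<'E'
from kin import *
from rig import bot
import sys
s=bot.read_state();R=s["tcp_rot"];q=s["joint_positions"];p=s["position"];M=R@rz(-90)
print("now",q.round(1),p.round(4),R.round(3).tolist(),s["grasp_force"])
bx=np.array([.9923,.1237,0]);by=np.array([-.1237,.9923,0]);B=np.array([.632,.0535,0])
# jar origin offset from TCP in the tool frame: grasped at jar (.462,.3016,0) with TCP (.4706,.3038,.0424)
R0=np.array([[-.903,-.024,.429],[-.023,1,.007],[-.429,-.004,-.903]]);J=R0.T@(np.array([.462,.3016,0])-[.4706,.3038,.0424])
jar=p+R@J; print("jar now",jar.round(4),"box frame",((jar-B)@bx).round(4),((jar-B)@by).round(4),"tilt",np.arccos(min(1,(R@R0.T)[2,2])).round(3))
a=eval(sys.argv[1])
for sx,sy,z in a:
    t=B+sx*bx+sy*by+[0,0,z]-R@J; d=R.T@(t-p)*1000; q,e=ik(t,M,q); print((sx,sy,z),"d",d.round(0),"n",np.linalg.norm(d).round(0),q.round(0),round(e,4)); p=t
E
python3 go.py "[(-.15,.035,.12),(-.15,.035,.075),(-.1,.035,.07),(-.043,.035,.057),(-.038,.035,.008)]"
```

```text
now [ 27.5  30.2 112.5 -40.7  17.8 -26.7] [0.4749 0.3038 0.127 ] [[-0.898, -0.019, 0.439], [-0.02, 1.0, 0.003], [-0.439, -0.006, -0.898]] 29.99394997023046
jar now [0.4668 0.3015 0.0845] box frame -0.1332 0.2666 tilt 0.026
(-0.15, 0.035, 0.12) d [ -22. -232.  -27.] n 235.0 [  -7.   21.  124.   19.   10. -116.] 0.0
(-0.15, 0.035, 0.075) d [20.  0. 40.] n 45.0 [  -6.   28.  126.   67.    3. -164.] 0.0093
(-0.1, 0.035, 0.07) d [-42.   5.  26.] n 50.0 [  -5.   30.  119.   28.    5. -124.] 0.0
(-0.043, 0.035, 0.057) d [-45.   6.  37.] n 58.0 [  -3.   34.  112.   12.    8. -106.] 0.0
(-0.038, 0.035, 0.008) d [17.  1. 46.] n 49.0 [  -3.   40.  112.   44.    2. -138.] 0.0
```

>>> move_arm(increments=[{"xyz":[-4,-30,-10],"roll":0,"grip":0},{"xyz":[-4,-34,-10],"roll":0,"grip":0},{"xyz":[-4,-34,-7],"roll":0,"grip":0},{"xyz":[-4,-34,0],"roll":0,"grip":0},{"xyz":[-3,-34,0],"roll":0,"grip":0}])

```text
time_s: 17.55
position: [0.4795, 0.1485, 0.1559]
tcp_rot: [[-0.902, -0.02, 0.431], [-0.022, 1.0, -0.001], [-0.431, -0.01, -0.902]]
force: [0.4, 1.2, -2.3]
opening: 0.612
grasp_force: 30.0
```

>>> move_arm(increments=[{"xyz":[-3,-34,0],"roll":0,"grip":0},{"xyz":[0,-32,0],"roll":0,"grip":0},{"xyz":[0,0,0],"roll":0,"grip":0}])

```text
time_s: 17.8
position: [0.4823, 0.109, 0.1561]
tcp_rot: [[-0.904, -0.017, 0.427], [-0.019, 1.0, -0.001], [-0.427, -0.008, -0.904]]
force: [0.0, 0.4, -1.9]
opening: 0.608
grasp_force: 30.0
```

```bash
python3 go.py "[(-.1,.035,.09),(-.043,.035,.058),(-.038,.035,.008)]"
```

```text
now [ -0.3  22.1 123.1   0.6   9.5 -91.9] [0.4823 0.109  0.1561] [[-0.904, -0.017, 0.427], [-0.019, 1.0, -0.001], [-0.427, -0.008, -0.904]] 29.993196856230497
jar now [0.4735 0.1067 0.1137] box frame -0.1507 0.0724 tilt 0.024
(-0.1, 0.035, 0.09) d [-39. -32.  45.] n 67.0 [  -5.   27.  118.   12.   10. -107.] 0.0
(-0.043, 0.035, 0.058) d [-38.   6.  53.] n 65.0 [  -3.   34.  111.    8.   10. -102.] 0.0
(-0.038, 0.035, 0.008) d [17.  1. 47.] n 50.0 [  -3.   40.  112.   22.    3. -116.] 0.0
```

>>> move_arm(increments=[{"xyz":[-10,-16,5],"roll":0,"grip":0},{"xyz":[-10,-16,10],"roll":0,"grip":0},{"xyz":[-10,0,15],"roll":0,"grip":0},{"xyz":[-9,0,15],"roll":0,"grip":0},{"xyz":[0,0,0],"roll":0,"grip":0}])

```text
time_s: 18.22
position: [0.5403, 0.0806, 0.132]
tcp_rot: [[-0.903, -0.02, 0.43], [-0.022, 1.0, 0.001], [-0.43, -0.008, -0.903]]
force: [1.1, -0.9, -2.1]
opening: 0.611
grasp_force: 30.0
```

```bash
python3 go.py "[(-.043,.035,.060),(-.038,.035,.008)]"; python3 lid.py
python3 - <<'E'
from h import *
p,d=bot.capture("scene"); q,_=bot.capture("top")
cv2.imwrite("pics/s4.png",cv2.hconcat([cv2.resize(p[60:310,180:430,::-1],(400,400)),cv2.resize(q[110:310,180:380,::-1],(400,400))]))
E
```

```text
now [  -4.3   27.7  117.7   11.8    9.5 -106.9] [0.5403 0.0806 0.132 ] [[-0.903, -0.02, 0.43], [-0.022, 1.0, 0.001], [-0.43, -0.008, -0.903]] 29.995114915072918
jar now [0.5317 0.0782 0.0896] box frame -0.0964 0.0369 tilt 0.024
(-0.043, 0.035, 0.06) d [-35.   4.  50.] n 61.0 [  -3.   34.  111.    9.   10. -103.] 0.0
(-0.038, 0.035, 0.008) d [18.  1. 49.] n 52.0 [  -3.   40.  112.   26.    3. -120.] 0.0
top 1853 fit slope angle 0.7090166037475062 lid ~ 1.324016603747506
scene 2470 fit slope angle 0.7132401534224071 lid ~ 1.328240153422407
```

View pics/s4.png

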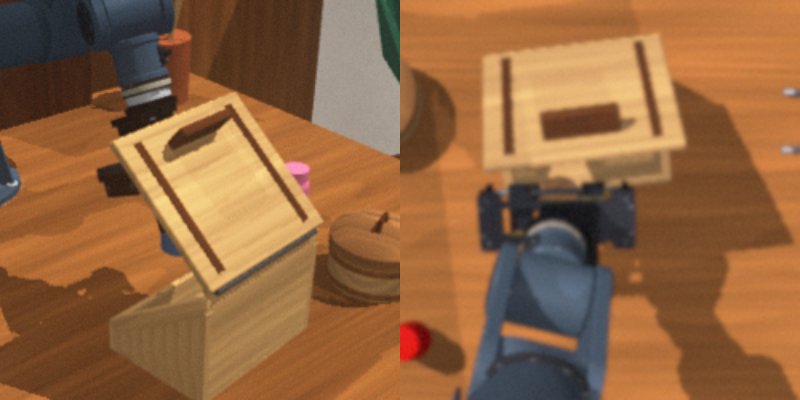

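The left half shows the jar (blue, at about (172,240)) at the box's front with the arm behind the lid edge. The right half shows the gripper clear of the lid edge. Entering slowly.

>>> move_arm(increments=[{"xyz":[-9,1,12],"roll":0,"grip":0},{"xyz":[-9,1,13],"roll":0,"grip":0},{"xyz":[-9,1,13],"roll":0,"grip":0},{"xyz":[-8,1,12],"roll":0,"grip":0},{"xyz":[0,0,0],"roll":0,"grip":0}])

```text
time_s: 18.83
position: [0.5927, 0.0861, 0.1034]
tcp_rot: [[-0.902, -0.022, 0.431], [-0.023, 1.0, 0.002], [-0.431, -0.008, -0.902]]
force: [0.8, 0.6, -2.7]
opening: 0.61
grasp_force: 30.0
```

```bash
python3 go.py "[(-.040,.037,.020),(-.038,.037,.008)]"; python3 lid.py
```

```text
now [  -3.2   33.4  111.5    8.9    9.7 -102.9] [0.5927 0.0861 0.1034] [[-0.902, -0.022, 0.431], [-0.023, 1.0, 0.002], [-0.431, -0.008, -0.902]] 29.995237849652767
jar now [0.5842 0.0837 0.061 ] box frame -0.0437 0.0359 tilt 0.024
(-0.04, 0.037, 0.02) d [14.  2. 38.] n 41.0 [  -3.   38.  112.   19.    4. -113.] 0.0
(-0.038, 0.037, 0.008) d [ 3.  0. 12.] n 12.0 [  -3.   40.  112.   27.    3. -121.] 0.0
top 1767 fit slope angle 0.7080094851975542 lid ~ 1.3230094851975542
scene 2475 fit slope angle 0.7131346257765785 lid ~ 1.3281346257765785
```

>>> move_arm(increments=[{"xyz":[3,1,9],"roll":0,"grip":0},{"xyz":[3,0,9],"roll":0,"grip":0},{"xyz":[3,0,9],"roll":0,"grip":0},{"xyz":[4,0,9],"roll":0,"grip":0},{"xyz":[0,0,0],"roll":0,"grip":0}])

```text
time_s: 19.35
position: [0.5925, 0.0867, 0.0635]
tcp_rot: [[-0.905, -0.021, 0.426], [-0.022, 1.0, 0.002], [-0.426, -0.007, -0.905]]
force: [-0.5, -1.0, -3.3]
opening: 0.608
grasp_force: 30.0
```

```bash
python3 go.py "[(-.038,.037,.008)]"
```

```text
now [  -3.1   38.1  112.3   18.1    4.7 -112.1] [0.5925 0.0867 0.0635] [[-0.905, -0.021, 0.426], [-0.022, 1.0, 0.002], [-0.426, -0.007, -0.905]] 29.994738847017288
jar now [0.5837 0.0844 0.0211] box frame -0.0441 0.0366 tilt 0.024
(-0.038, 0.037, 0.008) d [ 0.  1. 14.] n 14.0 [  -3.   40.  112.   22.    4. -116.] 0.0
```

>>> move_arm(increments=[{"xyz":[0,0,5],"roll":0,"grip":0},{"xyz":[1,0,4],"roll":0,"grip":0},{"xyz":[1,0,2],"roll":0,"grip":0},{"xyz":[0,0,0],"roll":0,"grip":0}])

```text
time_s: 19.68
position: [0.5969, 0.0866, 0.0544]
tcp_rot: [[-0.903, -0.021, 0.429], [-0.022, 1.0, 0.002], [-0.429, -0.008, -0.903]]
force: [-0.2, 0.2, -2.2]
opening: 0.614
grasp_force: 30.0
```

```bash
python3 go.py "[(-.038,.037,.008)]"
```

```text
now [  -3.1   39.4  112.    23.6    3.6 -117.6] [0.5969 0.0866 0.0544] [[-0.903, -0.021, 0.429], [-0.022, 1.0, 0.002], [-0.429, -0.008, -0.903]] 29.994854405522346
jar now [0.5883 0.0843 0.0121] box frame -0.0396 0.0359 tilt 0.023
(-0.038, 0.037, 0.008) d [0. 1. 4.] n 4.0 [  -3.   40.  112.   25.    3. -119.] 0.0
```

>>> move_arm(increments=[{"xyz":[1,0,2],"roll":0,"grip":0},{"xyz":[1,0,2],"roll":0,"grip":0},{"xyz":[0,0,0],"roll":0,"grip":0}])

```text
time_s: 19.93
position: [0.5975, 0.0865, 0.0506]
tcp_rot: [[-0.902, -0.021, 0.43], [-0.022, 1.0, 0.002], [-0.43, -0.008, -0.903]]
force: [0.7, 0.6, -2.1]
opening: 0.606
grasp_force: 30.0
```

>>> move_arm(increments=[{"xyz":[1,0,2],"roll":0,"grip":0},{"xyz":[0,0,0],"roll":0,"grip":0}])

```text
time_s: 20.1
position: [0.5979, 0.0865, 0.0504]
tcp_rot: [[-0.901, -0.021, 0.433], [-0.023, 1.0, 0.001], [-0.433, -0.009, -0.901]]
force: [-4.5, -0.9, 12.0]
opening: 0.611
grasp_force: 30.0
```

Contact made (12 N). Releasing.

>>> move_arm(increments=[{"xyz":[0,0,0],"roll":0,"grip":66},{"xyz":[0,0,0],"roll":0,"grip":72},{"xyz":[0,0,0],"roll":0,"grip":80},{"xyz":[0,0,0],"roll":0,"grip":80},{"xyz":[0,0,0],"roll":0,"grip":80}])

```text
time_s: 20.52
position: [0.5978, 0.0864, 0.0479]
tcp_rot: [[-0.902, -0.021, 0.43], [-0.023, 1.0, 0.002], [-0.43, -0.008, -0.903]]
force: [-0.2, 0.2, -0.5]
opening: 0.788
grasp_force: 0.0
```

>>> move_arm(increments=[{"xyz":[1,0,-8],"roll":0,"grip":80},{"xyz":[2,0,-12],"roll":0,"grip":80},{"xyz":[4,0,-18],"roll":0,"grip":80},{"xyz":[5,0,-20],"roll":0,"grip":80},{"xyz":[5,0,-20],"roll":0,"grip":80}])

```text
time_s: 20.93
position: [0.5482, 0.0858, 0.1111]
tcp_rot: [[-0.903, -0.021, 0.429], [-0.023, 1.0, 0.002], [-0.429, -0.008, -0.903]]
force: [-0.6, 0.7, 0.1]
opening: 0.802
grasp_force: 0.0
```

```bash
python3 js.py; python3 lid.py
```

```text
[  -3.6   30.7  117.3   13.8    6.8 -108.2] [0.5482 0.0858 0.1111] [[-0.903, -0.021, 0.429], [-0.023, 1.0, 0.002], [-0.429, -0.008, -0.903]]
top 1852 fit slope angle 0.7086772903538603 lid ~ 1.3236772903538603
scene 2458 fit slope angle 0.7132547901950157 lid ~ 1.3282547901950157
```

>>> move_arm(increments=[{"xyz":[12,0,-30],"roll":0,"grip":80},{"xyz":[12,0,-30],"roll":0,"grip":80},{"xyz":[5,20,-30],"roll":0,"grip":80},{"xyz":[0,30,-20],"roll":0,"grip":80},{"xyz":[0,30,-20],"roll":0,"grip":80}])

```text
time_s: 21.45
position: [0.4667, 0.161, 0.2127]
tcp_rot: [[-0.903, -0.019, 0.429], [-0.02, 1.0, 0.001], [-0.429, -0.008, -0.903]]
force: [1.6, 0.6, -0.4]
opening: 0.803
grasp_force: 0.0
```

>>> move_arm(increments=[{"xyz":[0,35,-10],"roll":0,"grip":80},{"xyz":[0,35,-10],"roll":0,"grip":80},{"xyz":[0,35,0],"roll":0,"grip":80},{"xyz":[0,35,0],"roll":0,"grip":80},{"xyz":[0,0,0],"roll":0,"grip":80}])

```text
time_s: 21.87
position: [0.4567, 0.308, 0.2302]
tcp_rot: [[-0.901, -0.029, 0.434], [-0.027, 1.0, 0.01], [-0.434, -0.002, -0.901]]
force: [-0.0, 0.1, -0.6]
opening: 0.804
grasp_force: 0.0
```

```bash
python3 js.py; python3 lid.py
python3 - <<'E'
from h import *
p,d=bot.capture("scene"); q,e=bot.capture("top")
cv2.imwrite("pics/s5.png",cv2.hconcat([cv2.resize(p[60:310,180:430,::-1],(400,400)),cv2.resize(q[110:310,180:380,::-1],(400,400))]))
w=cloud("top",e);P=w[200:235,230:320].reshape(-1,3);c=q[200:235,230:320].reshape(-1,3).astype(int)
B=np.array([.632,.0535,0]);bx=np.array([.9923,.1237,0]);by=np.array([-.1237,.9923,0])
k=((P-B)@bx>-.075)&((P-B)@bx<-.0)&(abs((P-B)@by-.036)<.04)&(P[:,2]>.06)&(P[:,2]<.13);print(k.sum(),[np.median(P[k],0).round(3),np.percentile(P[k],98,0).round(3),np.percentile(P[k],2,0).round(3)] if k.sum() else 0)
E
```

```text
[ 28.8  18.5 108.4 -22.2  31.9 -46.2] [0.4567 0.308  0.2302] [[-0.901, -0.029, 0.434], [-0.027, 1.0, 0.01], [-0.434, -0.002, -0.901]]
top 1633 fit slope angle 0.7097834128879367 lid ~ 1.3247834128879368
scene 2475 fit slope angle 0.7146981922921611 lid ~ 1.3296981922921611
0 0
```

View pics/s5.png

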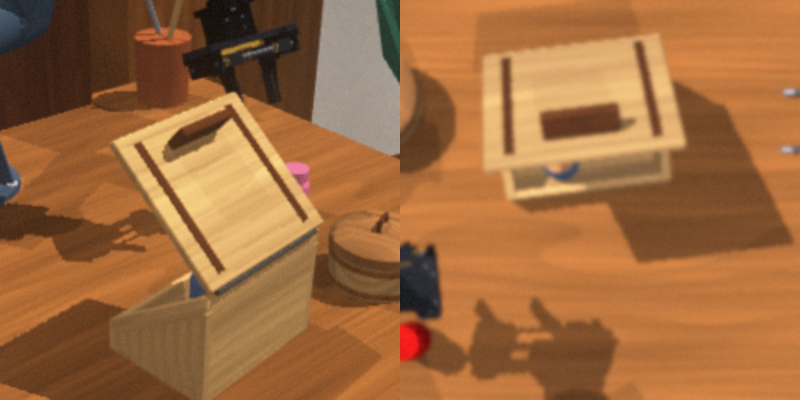

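The jar stands inside the box behind the front wall, with its blue rim and cork at about (560,170) in the right half. The lid is against its stop and the arm is clear, so I'm handing in.

```bash
python3 -c "
from rig import bot
print(bot.hand_in())"
```

```text
the job is handed in; nothing more can be done
None
```

I opened the lid to about 1.33 rad, set the blue jar on the box floor, released it and moved the arm clear, then handed the job in. It returned no verdict, and only part of the jar was visible in the final pictures.

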